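# Reverse the lifter insert and turn the lacquered blanks over

### The job

The tool on the mat has its scriber end out: draw its lock slide back, lift out the double-ended insert, put it back the other way round so that the flat lifter blade faces out, and push the lock slide fully home again. Then pick the tool up and use the blade under the front edge of every brass blank on the stand to turn it over onto the upper deck behind, bordered face down and flat; the fingers must not touch the blanks. Lay the tool flat on the mat again and leave the jar, the loupe and the card box alone.

Things in the scene. Friction and masses are not known exactly. Their poses are not given: they have to be found in the camera images.
- mat: Black rubber bench mat, fixed, 110 (x) x 250 (y) x 3 mm high. Origin: centre of its underside on the bench. It only shifts, it is never turned.
- holder: Loose tool holder, about 0.36 kg without insert, lying flat on the mat; +x its front, z up. Origin: on the underside, below the middle of the aluminium pocket at its front: outside x -36..36, y -22..22 mm, walls up to z 22 mm; inside x -32..32, y -18..18, floor at z 10 mm; a 20 mm wide slot in front and rear wall lets the insert's ends through. The wooden handle runs back from it to x = -140 mm.
- holder_grip (a point): Middle of the wooden handle, at x = -65, y = 0, z = 12 mm of the holder; axes as the holder's. The handle has flat sides 30 mm apart, 22 mm high, to be gripped here from above. It is an open-topped channel 20 mm wide, floor at z = 10 mm, back to x = -106 mm, where the insert's unused end lies; behind that a solid block.
- lock (a joint): Lock slide of the holder, m: 0 fully forward (locked), 0.020 fully back along the holder's -x (open); 0.7 N friction, stays put. A flat fork: two prongs (y -12 and 12, z 25.5 to 29.5 mm) above the channel walls, reaching to x = -14 mm when locked, over the rear corners of the insert's block; clear of it above 0.018. Between the prongs the insert's end passes freely up and down.
- lock_knob (a point): Middle of the lock slide's square black knob, 14 x 14 mm, 17 mm high (z 29 to 46 mm over the holder's underside), at x = -112 mm of the holder when locked, -132 mm when open. Axes as the holder's. Can be pinched from above across y, or pushed.
- insert: Loose double-ended steel insert, 0.10 kg: block 60 (x) x 32 (y) x 14 mm, on it a square grip stud 16 x 16 mm, z 14 to 40 mm. Origin: centre of the underside. +x: flat lifter blade, -x: 8 mm round scriber, each to 100 mm from the centre. Drops from above into the holder's pocket, 2 mm play on every side; seated its origin is at x 0, y 0, z 10 mm of the holder. Starts with the scriber at the front.
- blade_tip (a point): Middle of the end edge of the lifter blade, at x = 100, z = 6.5 mm of the insert; axes as the insert's. The blade is 16 mm wide, 3 mm thick, 70 mm long (x 30 to 100 mm).
- stand: Wooden turning stand, fixed, yaw within 0.15 rad, +x away from the robot. Origin: on the bench under its middle. Lower deck x -62..-15 mm, top at z 45 mm, 9 mm thick, open below at the front; then a step up of 6 mm to the upper deck, x -15..65 mm, top at z 51 mm, with a lip 7 mm high behind it (x 65..70). 224 mm wide (y -112..112).
- step (a point): Middle of the foot of the step, x = -15, y = 0, z = 45 mm of the stand. Axes as the stand's.
- blank_1: Loose brass blank, one of 2 to 4 (None if absent), 62 (x) x 44 (y) x 5 mm, about 80 g. Origin: centre of the face that is below at first; z points to the face with a dark border, up at first. Lies on the lower deck, far edge 1 to 5 mm from the step, front edge 15 to 21 mm out past the deck. Lifted in front it swings about its far edge against the step and, past upright, falls onto the upper deck.
- blank_2: Loose brass blank, one of 2 to 4 (None if absent), 62 (x) x 44 (y) x 5 mm, about 80 g. Origin: centre of the face that is below at first; z points to the face with a dark border, up at first. Lies on the lower deck, far edge 1 to 5 mm from the step, front edge 15 to 21 mm out past the deck. Lifted in front it swings about its far edge against the step and, past upright, falls onto the upper deck.
- blank_3: Loose brass blank, one of 2 to 4 (None if absent), 62 (x) x 44 (y) x 5 mm, about 80 g. Origin: centre of the face that is below at first; z points to the face with a dark border, up at first. Lies on the lower deck, far edge 1 to 5 mm from the step, front edge 15 to 21 mm out past the deck. Lifted in front it swings about its far edge against the step and, past upright, falls onto the upper deck.
- blank_4: Loose brass blank, one of 2 to 4 (None if absent), 62 (x) x 44 (y) x 5 mm, about 80 g. Origin: centre of the face that is below at first; z points to the face with a dark border, up at first. Lies on the lower deck, far edge 1 to 5 mm from the step, front edge 15 to 21 mm out past the deck. Lifted in front it swings about its far edge against the step and, past upright, falls onto the upper deck.
- jar: Bystander: white plastic jar, 41 mm across, 100 mm high. Origin: centre of the underside.
- loupe: Bystander: black eye loupe, 41 mm across, 30 mm high. Origin: centre of the underside.
- card_box: Bystander: small card box 40 x 62 x 17 mm. Origin: centre of the underside.
There are look-alikes about, which are no part of the job. Leave any pink look-alike of the blank_4 alone.

How it is judged:
By the outcome, as a careful person would: the job done as asked, in the order asked, and still so for the second after the job is handed in, with the robot touching nothing.
Of blank_1, blank_2, blank_3, blank_4 only 2 to 4 are there at a start; the rules pass over those that are not, and their reading is None.
At some moment in a run one of holder may be knocked a few centimetres aside while the robot is not near it.
It also fails if it takes over 208 s, if anything falls off the work surface, if the arm or the gripper's body presses on something with over 40 N, if the wrist force passes 120 N, or if a joint passes its speed limit or range.

### The arm

A 7-joint arm with a two-finger parallel gripper is mounted at the origin on a cart in front of the work surface, level with it; the furniture and walls round the work are solid. World frame = base frame: x ahead of the robot, y to its left, z up, the work surface at z = 0. Lengths are in m, angles in rad, forces in N, time in s.
With the tool pointing down it reaches from about 0.4 to 0.85 m from the base axis. Payload 10.4 kg.
Tool frame: the origin (TCP) lies on the centre line of the jaws, within the pads' length; the fingertips stand 11 mm ahead of it and the grasp point (between the pads) lies 8 mm behind it; z points along the fingers, y is the line along which they close (so a half turn about z gives the same grasp; the last joint's range is limited). The gripper opens to 87 mm and grips with 3 to 60 N. Pads are 19 mm wide; open, the fingers measure 117 mm over their backs; the gripper's body (75 mm by 190 mm) begins 51 mm behind the grasp point.
Start: joints at [1.23, 0.332, -0.065, 1.46, 0.022, 1.35, -0.088], TCP at [0.195, -0.594, 0.211] pointing down, gripper open.
Joint ranges: [-2.6, 2.6], [-0.5, 2.12], [-1.47, 1.34], [0.16, 2.42], [-1.27, 4.41], [0.06, 2.06], [-2.6, 2.6]. Speed limits (rad/s): [2.22, 2.22, 2.79, 2.79, 3.14, 3.14, 3.14].

### API

Orientations are given as a unit quaternion [x, y, z, w].
In Python, from bench import r gives the robot as it stands.
- The arm moves only by the shell command python3 -m pendant 'ROWS' [OPENING] [FORCE]. ROWS is JSON, a list of rows, each a list of 4 numbers: the shift along the tool's x, y, z in m, then the turn about the tool's z in rad. A call has 1 to 8 rows; each row shifts and turns the commanded pose from where the row before left it, along the tool's axes as they then stand; what a row does not reach is not made up. A row lasts 1/12 s, in which the tool goes at most 41.7 mm and 7.16 degrees, less where a joint would pass 70% of its speed; a pose out of reach is approached as far as the arm can. A call with a gripper value outside its range is refused whole. OPENING is the opening, from 0 (shut) to 1 (fully open), set as the call begins (- or left out, the last holds). The fingers move at their own pace and stop on an object; FORCE is the grip in N (left out, the last holds). Time passes only in rows, so rows that do not move let the fingers close. It gives the time, the measured TCP pose, the force, the opening and the grip force at its end, in the units of the state.
- r.read_state(): the state, without advancing time (a new reading comes with each control period).
- r.camera(name): name is "side" or "top" or "wrist"; returns a dict with "img" (384x512x3 uint8, red, green, blue), "camera_matrix" (3x3 intrinsics, pixels), "dist_coeffs" ([k1, k2, p1, p2, k3] as OpenCV has them; the pictures are not rectified), "xyz" and "attitude" of the camera in the world. Camera axes: x right, y down, z forward; pixel columns grow to the right and rows downward; lengths in m; the calibration is good to about 2 mm. A picture is of the moment at which its call begins. There is no depth.
- r.close_job(): hands the job in; it is judged then, once.
Trained networks look in the newest picture that a camera, given by its name, has taken for a name from the list of things; names that differ only in an ending like _2 or _b are one class to them, and where a whole thing is asked for, a point or a joint stands for the part that bears it (a point fixed in the world has none). Each returns a list of dicts, best first, with "score" (0 to 1); they miss things now and then, are a little off and sometimes report something else, mostly with a low value. They report only what shows in the picture. A call takes as long as a camera call. They do not tell look-alikes from the thing itself.
- r.outline_of(thing, camera): "mask" (384x512 bool, what is visible of it) and "bbox" ([centre column, centre row, width, height] in pixels, round what is visible of it).
The state is a dict: "time": time; "joint_positions": joint angles; "joint_vel": joint speeds; "joint_torque": joint torques, N m; "ee_pos": TCP position; "eef_rot": TCP orientation; "ft_force": force on the tool from outside, world axes, zero at the start; "torque": the same for the moment, N m; "width": finger opening in m; "grip_force": force on a finger pad.
Only numpy, scipy, OpenCV 4.12 (cv2) and the standard library are available. Lean on these libraries where they do the work, as an engineer would, in place of code of your own. Each camera call takes 0.05 s, during which the arm holds its last target. There are 200 camera calls.

## Working session

There is one attempt and no reset: what is moved stays moved. The work goes in short steps, Python scripts to look and compute and a shell command to move; the robot and the scene stay as the last step left them, time stands still between calls to the robot, and variables do not carry over. Pictures are saved under pics/ and viewed, at most 14 in all, crops included, and the job is handed in when it is done.

```bash
ls; mkdir -p pics
python3 - <<'E'
from bench import r
import cv2,numpy as np
for n in ['top','side']:
    c=r.camera(n); cv2.imwrite(f'pics/{n}0.png',cv2.resize(c['img'][:,:,::-1],(800,600)))
    print(n,c['camera_matrix'],c['dist_coeffs'],c['xyz'],c['attitude'])
    for t in ['mat','holder','lock_knob','insert','blade_tip','stand','blank_1','jar','loupe','card_box']:
        print(t,[(round(o['score'],2),np.round(o['bbox']).tolist()) for o in r.outline_of(t,n)])
print(r.read_state())
E
```

```text
pics
top [[469.46108377   0.         266.32861249]
 [  0.         469.46108377 190.54298716]
 [  0.           0.           1.        ]] [-0.11014845  0.          0.          0.          0.        ] [ 0.41204874 -0.19195785  1.09110603] [ 0.7079745  -0.70113497  0.06582082 -0.0533806 ]
mat [(0.72, [177.0, 253.0, 104.0, 49.0]), (0.17, [214.0, 180.0, 24.0, 32.0])]
holder []
lock_knob [(0.69, [187.0, 242.0, 42.0, 21.0]), (0.27, [177.0, 254.0, 106.0, 56.0])]
insert [(0.56, [162.0, 246.0, 84.0, 20.0])]
blade_tip [(0.81, [162.0, 248.0, 83.0, 21.0]), (0.41, [143.0, 185.0, 19.0, 24.0])]
stand [(0.73, [177.0, 162.0, 100.0, 63.0])]
blank_1 [(0.8, [142.0, 185.0, 20.0, 29.0]), (0.68, [191.0, 183.0, 23.0, 23.0]), (0.67, [170.0, 184.0, 20.0, 26.0]), (0.65, [216.0, 181.0, 23.0, 26.0])]
jar [(0.3, [183.0, 244.0, 80.0, 31.0])]
loupe [(0.72, [265.0, 222.0, 24.0, 18.0])]
card_box [(0.78, [267.0, 195.0, 26.0, 22.0]), (0.36, [184.0, 244.0, 75.0, 31.0])]
side [[451.02134147   0.         261.32123979]
 [  0.         451.02134147 195.17774115]
 [  0.           0.           1.        ]] [0.0320319 0.        0
[... 936 characters left out ...]
t_positions': array([ 1.23042212,  0.33219493, -0.06471114,  1.46010737,  0.02159421,
        1.34993109, -0.08851461]), 'joint_vel': array([ 0.00030199, -0.00069601, -0.00187188, -0.00024458,  0.00018233,
        0.00025746, -0.00113677]), 'joint_torque': array([ 1.65775993e-03, -6.23061991e+01,  2.53396144e-02, -3.90116608e+01,
       -6.10637572e-02,  3.16742517e-02, -2.35832874e-05]), 'ee_pos': array([ 0.19531042, -0.59370749,  0.21057519]), 'eef_rot': array([9.87404130e-01, 1.58218464e-01, 1.66338031e-05, 2.39526066e-05]), 'ft_force': array([-0.99423089, -0.04196224,  0.04281906]), 'torque': array([-0.02640273,  0.03770084, -0.06133748]), 'grip_force': 0.0, 'width': 0.08685800363429419}
```

View pics/top0.png

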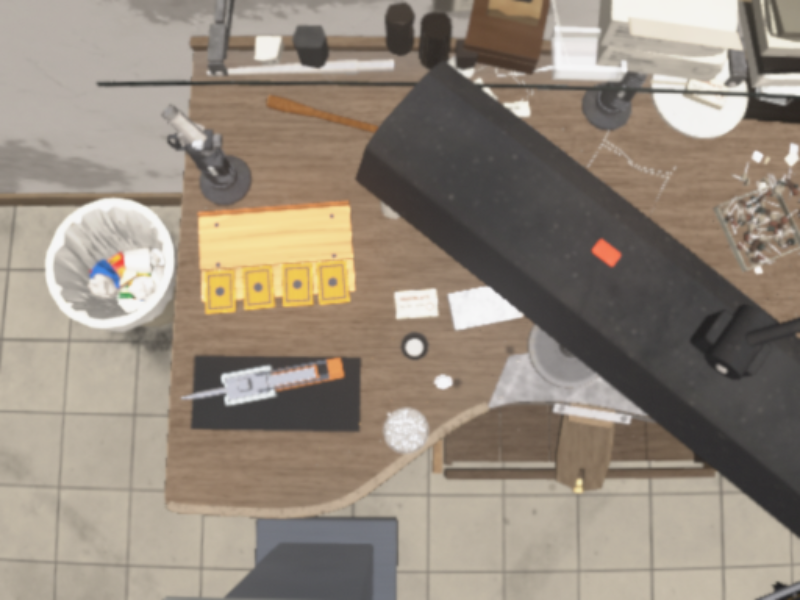

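View pics/side0.png

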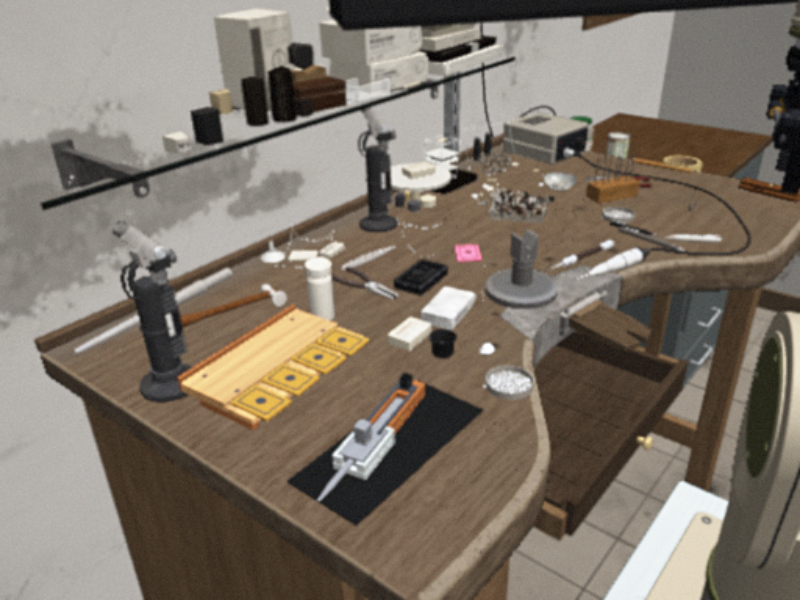

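Top view (800×600): the stand is at (275,250) with four bordered brass blanks at (220,291), (258,287), (297,284) and (333,281). The mat is at (276,392), and the tool on it has its front and scriber pointing left (+y), with the orange handle at (335,370). The side view shows the same four, plus a pink look-alike at (468,252) far from the stand, which I will leave alone.

```bash
cat > h.py <<'E'
from bench import r
import cv2,numpy as np
from scipy.spatial.transform import Rotation as R
def ray(c,uv):
    n=cv2.undistortPoints(np.float64(uv).reshape(-1,1,2),c['camera_matrix'],c['dist_coeffs']).reshape(-1,2)
    return R.from_quat(c['attitude']).apply(np.c_[n,np.ones(len(n))])
def onz(c,uv,z):
    d=ray(c,uv); o=np.array(c['xyz']); t=(np.array(z)-o[2])/d[:,2]; return o+d*t[:,None]
def proj(c,P):
    P=R.from_quat(c['attitude']).inv().apply(np.atleast_2d(P)-c['xyz'])
    return cv2.projectPoints(P,np.zeros(3),np.zeros(3),c['camera_matrix'],c['dist_coeffs'])[0].reshape(-1,2)
def crop(c,u,v,w,h,k,name):
    im=c['img'][max(v,0):v+h,max(u,0):u+w,::-1]; cv2.imwrite(name,cv2.resize(im,None,fx=k,fy=k,interpolation=cv2.INTER_CUBIC))
E
python3 - <<'E'
from h import *
np.set_printoptions(precision=4,suppress=True)
c=r.camera('top'); k=512/800
print(R.from_quat(c['attitude']).as_matrix())
for n,uv,z in [('b1',(220,291),.05),('b2',(258,287),.05),('b3',(297,284),.05),('b4',(333,281),.05),('mat',(276,392),.003),('stud',(244,384),.053),('knob',(323,368),.049),('standlip',(274,206),.058),('handle end',(337,370),.03),('scr',(183,397),.02),('box',(416,304),.017),('loupe',(414,346),.03)]:
    print(n,onz(c,[np.array(uv)*k],z)[0])
s=r.camera('side');t0=np.array([.22,.17]);crop(s,100,150,200,150,4,'pics/s1.png')
crop(c,110,110,140,105,5.7,'pics/t1.png')
st=r.read_state();print(R.from_quat(st['eef_rot']).as_matrix())
E
```

```text
[[ 0.0082 -0.9857  0.1681]
 [-0.9998 -0.0111 -0.0167]
 [ 0.0183 -0.1679 -0.9856]]
b1 [0.5962 0.0742 0.05  ]
b2 [0.6027 0.0191 0.05  ]
b3 [ 0.6077 -0.0373  0.05  ]
b4 [ 0.6127 -0.0893  0.05  ]
mat [ 0.4541 -0.0047  0.003 ]
stud [0.4627 0.0326 0.053 ]
knob [ 0.4871 -0.0783  0.049 ]
standlip [ 0.722  -0.0003  0.058 ]
handle end [ 0.4858 -0.0965  0.03  ]
scr [0.4439 0.1288 0.02  ]
box [ 0.5857 -0.21    0.017 ]
loupe [ 0.5218 -0.2074  0.03  ]
[[ 0.9499  0.3125  0.0001]
 [ 0.3125 -0.9499 -0.0001]
 [ 0.      0.0001 -1.    ]]
```

View pics/t1.png

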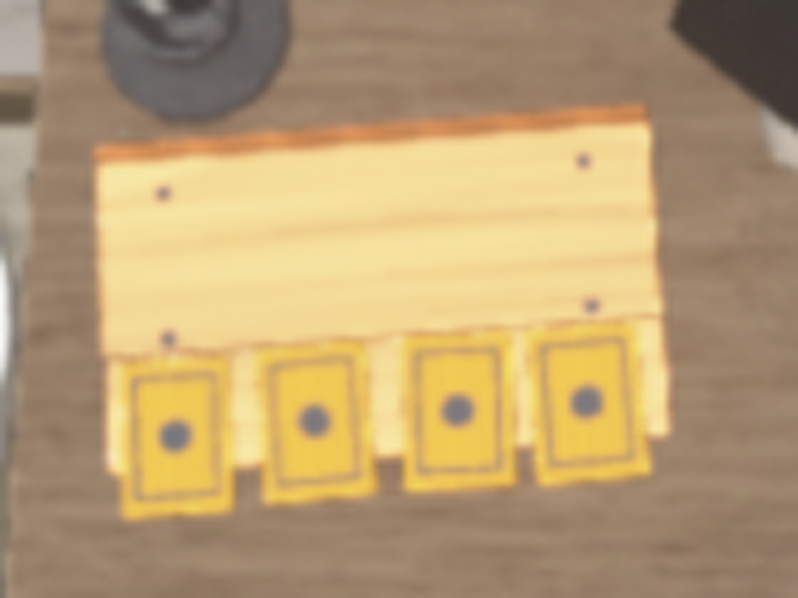

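View pics/s1.png

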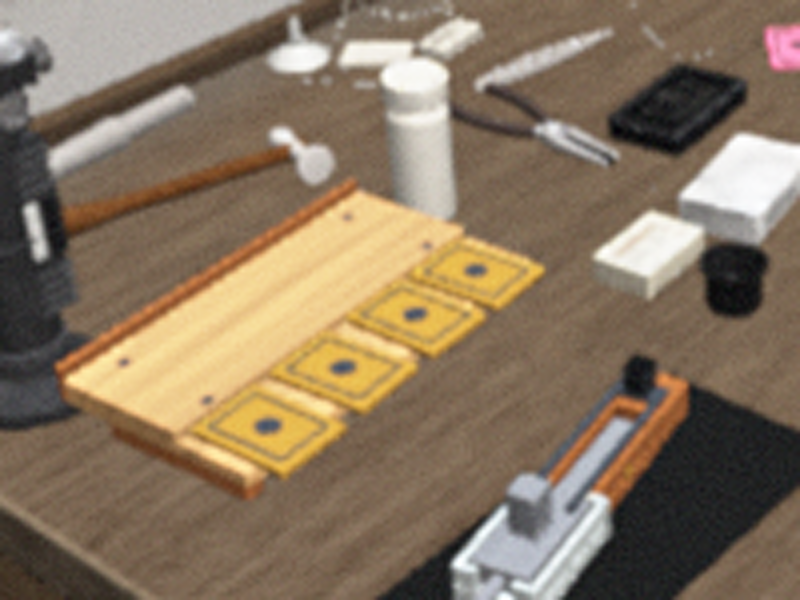

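Four brass blanks lie on the stand at about (0.596,0.074), (0.603,0.019), (0.608,−0.037) and (0.613,−0.089). The tool is locked and its front points at about 102° yaw. I'll move above the tool for a wrist look.

```bash
python3 - <<'E'
from h import *
c=r.camera('top')
np.set_printoptions(precision=4,suppress=True)
f=lambda p,z:onz(c,[110+np.array(p)/5.7],z)[0]
a,b=f((107,355),.051),f((662,317),.051);print('step',a,b,np.arctan2(-(a-b)[0],(a-b)[1]))
a2,b2=f((97,162),.051),f((649,123),.051);print(a2,b2,np.arctan2(-(a2-b2)[0],(a2-b2)[1]))
for p in [(175,436),(314,421),(457,411),(586,402)]: print(f(p,.05))
E
python3 -m pendant '[[0,0,0,-0.1225],[0,0,0,-0.1225],[0,0,0,-0.1225],[0,0,0,-0.1225],[0,0,0,-0.1225],[0,0,0,-0.1225]]'
python3 -m pendant '[[0,0,0,-0.1225],[0,0,0,-0.1225],[0,0,0,-0.1225],[0,0,0,-0.1225],[0,0,0,-0.1225],[0,0,0,-0.1225],[0,0,0,0]]'
python3 -m pendant '[[0.034,0.0286,0,0],[0.034,0.0286,0,0],[0.034,0.0286,0,0],[0.034,0.0286,0,0],[0.034,0.0286,0,0],[0.034,0.0286,0,0],[0.034,0.0286,0,0],[0.034,0.0286,0,0]]'
python3 -m pendant '[[0.024,0.024,0,0],[0.024,0.024,0,0],[0.024,0.024,0,0],[0.024,0.024,0,0],[0.024,0.024,0,0],[0.024,0.024,0,0],[0.024,0.024,0,0],[0,0,0,0]]'
python3 - <<'E'
from h import *
w=r.camera('wrist');cv2.imwrite('pics/w1.png',cv2.resize(w['img'][:,:,::-1],(800,600)));print(w['xyz'],w['attitude'],r.read_state()['joint_positions'])
for t in ['holder','lock_knob','insert']: print(t,[(round(o['score'],2),np.round(o['bbox']).tolist()) for o in r.outline_of(t,'wrist')])
E
```

```text
step [0.628  0.1034 0.051 ] [ 0.6457 -0.118   0.051 ] 0.07989855653725186
[0.7076 0.1125 0.051 ] [ 0.7258 -0.1108  0.051 ] 0.08125850559999315
[0.5956 0.0744 0.05  ]
[0.6023 0.0192 0.05  ]
[ 0.6069 -0.0376  0.05  ]
[ 0.6111 -0.0886  0.05  ]
time: 1.75
ee_pos: [0.1953, -0.5937, 0.2106]
eef_rot: [0.863, 0.505, -0.0, 0.0]
ft_force: [0.2, -0.8, -0.5]
width: 0.0872
grip_force: 0.0
time: 2.33
ee_pos: [0.1952, -0.5938, 0.2105]
eef_rot: [0.624, 0.781, 0.0, 0.0]
ft_force: [-0.6, -0.6, -0.8]
width: 0.0871
grip_force: 0.0
time: 3.0
ee_pos: [0.3505, -0.2966, 0.2108]
eef_rot: [0.628, 0.778, -0.0, 0.0]
ft_force: [0.7, -0.1, 0.4]
width: 0.0871
grip_force: 0.0
time: 3.67
ee_pos: [0.4805, -0.0915, 0.2111]
eef_rot: [0.625, 0.781, 0.002, 0.0]
ft_force: [-0.3, 0.1, 0.3]
width: 0.087
grip_force: 0.0
[ 0.46368122 -0.01320306  0.38655357] [0.98299481 0.10885708 0.01776701 0.14681852] [ 0.84256552  0.08403571 -0.76766599  1.77745775  0.05918555  1.30312895
  0.2796231 ]
holder [(0.71, [267.0, 89.0, 46.0, 172.0])]
lock_knob [(0.68, [266.0, 108.0, 29.0, 104.0])]
insert [(0.61, [270.0, 71.0, 31.0, 141.0])]
```

View pics/w1.png

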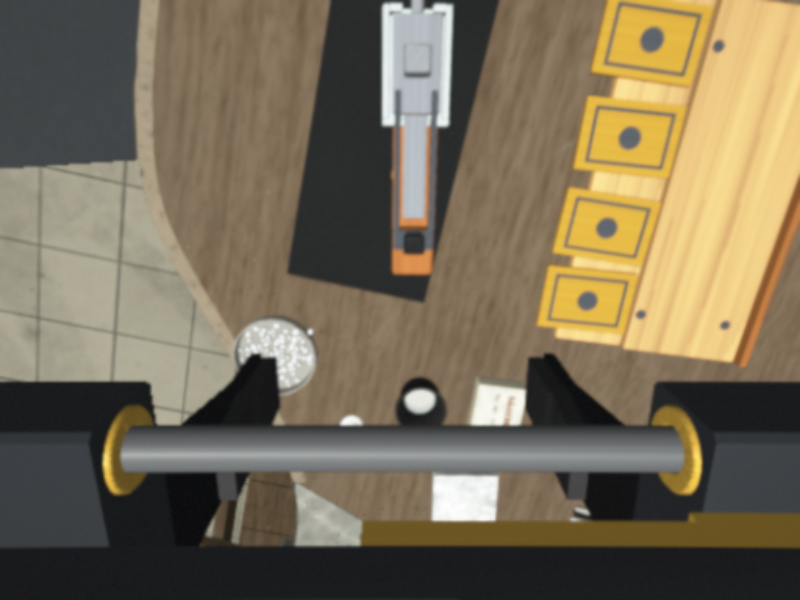

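The wrist view shows the stud at (417,58), the knob at (413,243) and the fork prongs over the block's rear; the handle centre line is nearly vertical in the image. Next I compute their positions.

Run:
```python
from h import *
np.set_printoptions(precision=4,suppress=True)
w=r.camera('wrist');k=.64
s=onz(w,[[417.5*k,47*k]],.053)[0]; kn=onz(w,[[413.5*k,238*k]],.049)[0]
print(s,kn,np.linalg.norm((s-kn)[:2]),np.degrees(np.arctan2(*(s-kn)[1::-1])))
a=[onz(w,[[u*k,v*k]],.025)[0] for u,v in [(392,275),(432,275),(382,125),(448,125)]];print(np.array(a))
st=r.read_state();T=R.from_quat(st['eef_rot']).as_matrix();print(T,st['ee_pos'])
print('to knob, tool axes',T.T@(kn-st['ee_pos']))
```

```text
[0.4595 0.0334 0.053 ] [ 0.4826 -0.0794  0.049 ] 0.11515908961160556 101.55996691573266
[[ 0.4747 -0.1138  0.025 ]
 [ 0.5034 -0.1075  0.025 ]
 [ 0.4466 -0.0134  0.025 ]
 [ 0.4899 -0.004   0.025 ]]
[[-0.2118  0.9773 -0.0003]
 [ 0.9773  0.2118 -0.0005]
 [-0.0004 -0.0004 -1.    ]] [ 0.4773 -0.0994  0.2105]
to knob, tool axes [0.0185 0.0095 0.1615]
```

```bash
python3 -m pendant '[[0.0185,0.0095,0.02,0],[0,0,0.035,0],[0,0,0.035,0],[0,0,0.035,0],[0,0,0.025,0],[0,0,0.0135,0],[0,0,0,0],[0,0,0,0]]' 0.5 6
python3 - <<'E'
from h import *
w=r.camera('wrist');crop(w,150,100,200,150,4,'pics/w2.png')
E
```

```text
time: 4.58
ee_pos: [0.4826, -0.0789, 0.047]
eef_rot: [0.627, 0.779, -0.0, -0.0]
ft_force: [0.7, 1.0, 0.4]
width: 0.0457
grip_force: 0.0
```

View pics/w2.png

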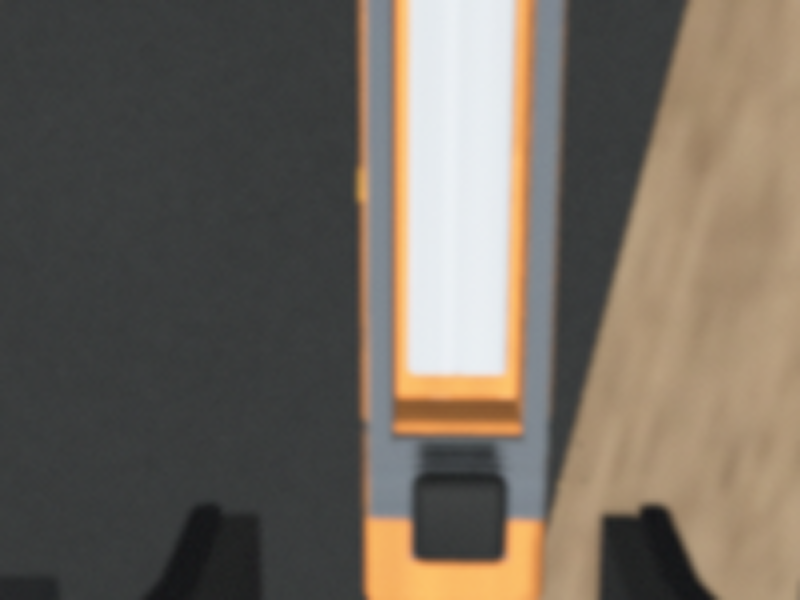

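The knob shows centred at (460,517) with the fingers at 260 and 600, so it sits about 4.5 mm toward tool +y. I'll shift, pinch lightly and draw back.

```bash
python3 -m pendant '[[0,0.0045,0,0],[0,0,0,0],[0,0,0,0],[0,0,0,0],[0,0,0,0],[0,0,0,0],[0,0,0,0]]' 0.05 6
python3 -m pendant '[[-0.003,0,0,0],[-0.003,0,0,0],[-0.003,0,0,0],[-0.003,0,0,0],[-0.003,0,0,0],[-0.003,0,0,0],[-0.003,0,0,0],[0,0,0,0]]'
python3 - <<'E'
from h import *
w=r.camera('wrist');crop(w,150,50,200,150,3,'pics/w3.png')
E
```

```text
time: 5.22
ee_pos: [0.4875, -0.0772, 0.0471]
eef_rot: [0.626, 0.78, -0.0, 0.0]
ft_force: [-0.1, 0.7, -0.3]
width: 0.0076
grip_force: 0.0
time: 5.88
ee_pos: [0.4921, -0.0984, 0.047]
eef_rot: [0.627, 0.779, -0.0, 0.0]
ft_force: [-0.4, 0.8, -0.6]
width: 0.0044
grip_force: 0.0
```

View pics/w3.png

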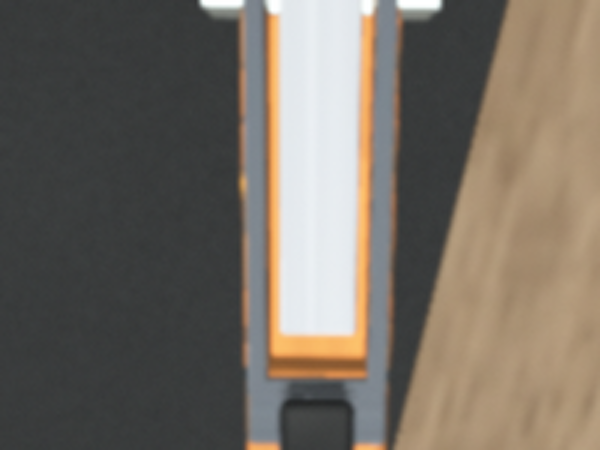

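The fingers closed without the knob; it did not move relative to the handle. I'll check geometry before retrying.

Run:
```python
from h import *
np.set_printoptions(precision=4,suppress=True)
w=r.camera('wrist');st=r.read_state();T=R.from_quat(st['eef_rot']).as_matrix();p=st['ee_pos']
print(p,st['width'],'cam',w['xyz'],T.T@(w['xyz']-p))
for q in [(0,0,0),(0,0,.011),(0,.02,.011),(0,-.02,.011)]: print(q,proj(w,p+T@np.array(q)))
kn=onz(w,[[150+316/3,50+ 436/3]],.049)[0];print('knob',kn,T.T@(kn-p))
cv2.imwrite('pics/w4.png',w['img'][:,:,::-1])
```

```text
[ 0.4921 -0.0977  0.047 ] 0.00423467706078779 cam [ 0.476  -0.0192  0.2223] [ 0.0801  0.0012 -0.1753]
(0, 0, 0) [[254.8969 232.628 ]]
(0, 0, 0.011) [[255.0058 225.1911]]
(0, 0.02, 0.011) [[287.2492 225.2105]]
(0, -0.02, 0.011) [[222.7583 225.1819]]
knob [ 0.4872 -0.0745  0.049 ] [ 0.0237  0.0003 -0.002 ]
```

View pics/w4.png

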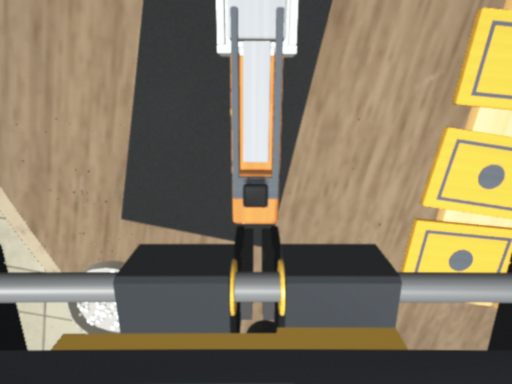

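The image puts the knob 24 mm ahead of the TCP, and the visible finger fronts look further back than the ±9.5 mm pads I expected. I'll retry with the pads set a little ahead and slightly lower.

```bash
python3 -m pendant '[[0,0,0,0],[0,0,0,0],[0,0,0,0],[0.014,0,0,0],[0.014,0,0,0],[0,0,0.001,0],[0,0,0,0],[0,0,0,0]]' 0.45 10
python3 - <<'E'
from h import *
w=r.camera('wrist');cv2.imwrite('pics/w5.png',w['img'][:,:,::-1]);s=r.camera('side');crop(s,190,190,133,100,6,'pics/s5.png')
E
python3 -m pendant '[[0,0,0,0],[0,0,0,0],[0,0,0,0],[0,0,0,0],[0,0,0,0],[0,0,0,0],[0,0,0,0],[0,0,0,0]]' 0.05 10
```

```text
time: 6.65
ee_pos: [0.4859, -0.07, 0.0461]
eef_rot: [0.626, 0.78, -0.0, 0.0]
ft_force: [-0.0, -0.4, -0.6]
width: 0.0383
grip_force: 0.0
time: 7.42
ee_pos: [0.486, -0.0703, 0.0461]
eef_rot: [0.626, 0.78, -0.0, 0.0]
ft_force: [-0.4, -0.1, 0.1]
width: 0.0053
grip_force: 0.0
```

View pics/s5.png

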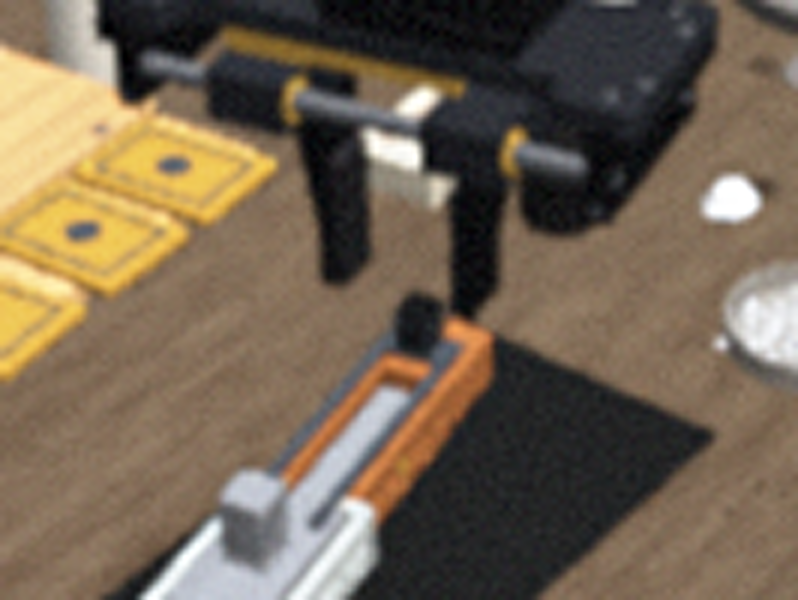

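Run:
```python
from h import *
np.set_printoptions(precision=4,suppress=True)
s=r.camera('side');st=r.read_state();T=R.from_quat(st['eef_rot']).as_matrix();p=st['ee_pos']
kn=onz(s,[[190+418/6,190+305/6]],.049)[0];print('knob side',kn)
sd=onz(s,[[190+250/6,190+482/6]],.053)[0];print('stud side',sd)
print('tips proj',6*(proj(s,[p+T@[0,y,.011] for y in (-.026,-.019,.019,.026)])-190), p)
w=r.camera('wrist')
for t in ['lock_knob','insert','holder']: print(t,[(round(o['score'],2),np.round(o['bbox']).tolist()) for o in r.outline_of(t,'wrist')])
print('knob in top est proj', 6*(proj(s,[[.4871,-.0783,.049],[.4627,.0326,.053]])-190))
cv2.imwrite('pics/w6.png',w['img'][:,:,::-1])
```

```text
knob side [ 0.4847 -0.0738  0.049 ]
stud side [0.4641 0.0345 0.053 ]
tips proj [[478.1041 360.8594]
 [459.4686 355.6705]
 [360.2209 328.0526]
 [342.2824 323.064 ]] [ 0.486  -0.0703  0.0461]
lock_knob [(0.85, [257.0, 157.0, 51.0, 194.0])]
insert [(0.82, [260.0, 103.0, 61.0, 205.0])]
holder [(0.8, [258.0, 134.0, 81.0, 262.0]), (0.52, [492.0, 25.0, 34.0, 48.0])]
knob in top est proj [[420.7823 296.4954]
 [257.4815 480.6733]]
```

View pics/w6.png

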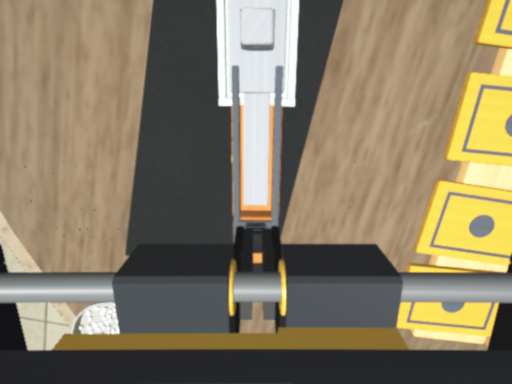

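The side view shows the fingertips standing higher than projected: the real tips are at (468,305) and (345,278), against (470,358) and (350,325). The pads therefore closed above the knob. I'll open, lower 14 mm and close again; the width will tell knob (14) from handle (30).

```bash
python3 -m pendant '[[-0.003,0,0,0],[0,0,0,0],[0,0,0,0],[0,0,0,0],[0,0,0.007,0],[0,0,0.007,0],[0,0,0,0],[0,0,0,0]]' 0.55 8
python3 -m pendant '[[0,0,0,0],[0,0,0,0],[0,0,0,0],[0,0,0,0],[0,0,0,0],[0,0,0,0],[0,0,0,0],[0,0,0,0]]' 0.05 8
```

```text
time: 8.33
ee_pos: [0.4861, -0.073, 0.0313]
eef_rot: [0.626, 0.78, -0.0, -0.001]
ft_force: [-0.4, -0.1, 0.3]
width: 0.0452
grip_force: 0.0
time: 9.0
ee_pos: [0.4863, -0.0733, 0.032]
eef_rot: [0.626, 0.779, -0.0, -0.0]
ft_force: [-3.3, -0.4, 1.6]
width: 0.0135
grip_force: 8.0
```

Knob gripped: width 13.5 mm, 8 N. The tips evidently stand about 20 mm higher than the nominal figure, and I'll use that from here. Now draw back.

```bash
python3 -m pendant '[[-0.003,0,0,0],[-0.003,0,0,0],[-0.003,0,0,0],[-0.003,0,0,0],[-0.003,0,0,0],[-0.003,0,0,0],[-0.003,0,0,0],[0,0,0,0]]'
python3 -m pendant '[[0,0,0,0],[0,0,0,0]]'
python3 - <<'E'
from h import *
np.set_printoptions(precision=4,suppress=True)
w=r.camera('wrist');s=r.camera('side');a=np.zeros((384,1024,3),np.uint8)
cv2.imwrite('pics/x7.png',np.hstack([cv2.resize(s['img'][190:310,190:310],(400,400)),cv2.resize(w['img'][0:256,128:384],(400,400))])[:,:,::-1])
print(r.read_state()['ee_pos'])
E
```

```text
time: 9.67
ee_pos: [0.4917, -0.0941, 0.032]
eef_rot: [0.626, 0.779, 0.0, 0.0]
ft_force: [-1.8, -1.2, 0.3]
width: 0.0138
grip_force: 8.0
time: 9.83
ee_pos: [0.4915, -0.0939, 0.032]
eef_rot: [0.626, 0.78, 0.0, 0.0]
ft_force: [-0.7, -1.2, -1.0]
width: 0.0138
grip_force: 8.0
[ 0.4914 -0.0938  0.032 ]
```

View pics/x7.png

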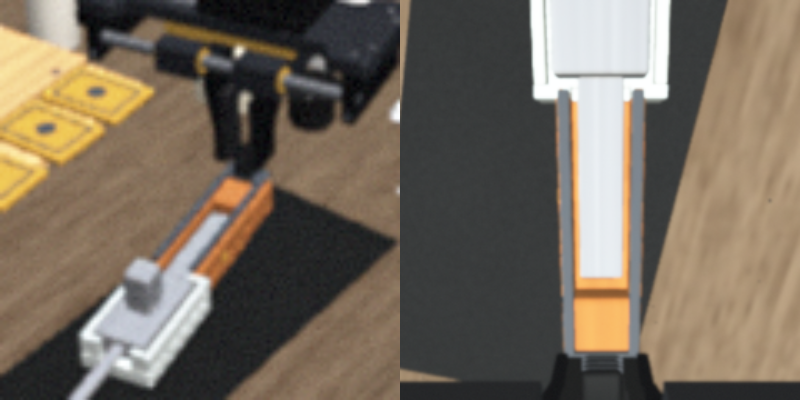

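The view shows the lock fully back: the prongs end behind the block's rear edge and the knob is at the handle's end. The holder has not moved. Next I release, go over the stud, turn 90° and grip it.

```bash
python3 -m pendant '[[0,0,0,0],[0,0,0,0],[0,0,0,0],[0,0,-0.03,0],[0,0,-0.03,0],[0,0,-0.02,0],[0,0,0,0],[0,0,0,0]]' 0.4 8
python3 -m pendant '[[0.026,0,0,0],[0.026,0,0,0],[0.026,0,0,0],[0.026,0,0,0],[0.026,0,0,0],[0,0,0,0.1208],[0,0,0,0.1208],[0,0,0,0.1208]]'
python3 -m pendant '[[0,0,0,0.1208],[0,0,0,0.1208],[0,0,0,0.1208],[0,0,0,0.1208],[0,0,0,0.1208],[0,0,0,0.1208],[0,0,0,0.1208],[0,0,0,0.1208]]'
python3 -m pendant '[[0,0,0,0.1208],[0,0,0,0.1208],[0,0,0,0],[0,0,0,0],[0,0,0,0]]'
python3 - <<'E'
from h import *
np.set_printoptions(precision=4,suppress=True)
s=r.camera('side');t=r.camera('top');st=r.read_state();print(st['ee_pos'],R.from_quat(st['eef_rot']).as_matrix()[:2,0],st['joint_positions'],st['width'])
for n,c in (('side',s),('top',t)):
  for th in ['lock_knob','insert','holder']: print(n,th,[(round(o['score'],2),np.round(o['bbox']).tolist()) for o in r.outline_of(th,n)])
E
```

```text
time: 10.6
ee_pos: [0.492, -0.0939, 0.113]
eef_rot: [0.626, 0.779, 0.0, 0.001]
ft_force: [-0.9, -0.4, -1.3]
width: 0.0346
grip_force: 0.0
time: 11.27
ee_pos: [0.4624, 0.0337, 0.1109]
eef_rot: [0.758, 0.652, -0.001, -0.001]
ft_force: [0.1, 0.8, -0.3]
width: 0.0348
grip_force: 0.0
time: 11.93
ee_pos: [0.4624, 0.0332, 0.1108]
eef_rot: [0.974, 0.225, -0.001, -0.0]
ft_force: [-0.7, 0.6, -1.1]
width: 0.035
grip_force: 0.0
time: 12.35
ee_pos: [0.4628, 0.0333, 0.1115]
eef_rot: [0.994, 0.111, -0.0, -0.0]
ft_force: [0.1, 0.4, -0.5]
width: 0.0349
grip_force: 0.0
[0.463  0.0332 0.1118] [0.9759 0.2184] [ 0.5392  0.1232 -0.7402  1.9603  0.0934  1.0922 -1.591 ] 0.03471912671374744
side lock_knob [(0.51, [256.0, 252.0, 34.0, 37.0])]
side insert [(0.89, [232.0, 285.0, 49.0, 62.0])]
side holder [(0.55, [242.0, 269.0, 60.0, 70.0])]
top lock_knob [(0.5, [205.0, 235.0, 23.0, 19.0])]
top insert [(0.65, [183.0, 239.0, 37.0, 9.0])]
top holder [(0.54, [207.0, 237.0, 29.0, 21.0])]
```

```bash
python3 -m pendant '[[0,0,0.03,0],[0,0,0.03,0],[0,0,0.012,0],[0,0,0.008,0],[0,0,0.0018,0],[0,0,0,0]]' 0.4 20
python3 -m pendant '[[0,0,0,0],[0,0,0,0],[0,0,0,0],[0,0,0,0],[0,0,0,0],[0,0,0,0],[0,0,0,0]]' 0.05 20
```

```text
time: 13.25
ee_pos: [0.4635, 0.0334, 0.0307]
eef_rot: [0.994, 0.109, 0.0, -0.0]
ft_force: [0.0, 0.5, -0.1]
width: 0.0352
grip_force: 0.0
time: 13.83
ee_pos: [0.4637, 0.0333, 0.0309]
eef_rot: [0.994, 0.109, 0.001, 0.0]
ft_force: [-2.2, 0.3, 6.5]
width: 0.0159
grip_force: 20.0
```

```bash
python3 -m pendant '[[0,0,-0.006,0],[0,0,-0.01,0],[0,0,-0.015,0],[0,0,-0.015,0],[0,0,-0.02,0],[0,0,0,0],[0,0,0,0]]'
python3 - <<'E'
from h import *
s=r.camera('side');t=r.camera('top')
cv2.imwrite('pics/x8.png',np.hstack([cv2.resize(s['img'][190:320,170:300],(400,400)),cv2.resize(t['img'][190:290,110:210],(400,400))])[:,:,::-1])
print(r.read_state()['ee_pos'])
E
```

```text
time: 14.42
ee_pos: [0.4639, 0.0331, 0.0975]
eef_rot: [0.994, 0.108, 0.001, 0.0]
ft_force: [0.5, -0.7, -1.4]
width: 0.0157
grip_force: 20.0
[0.46277543 0.03304135 0.09590408]
```

View pics/x8.png

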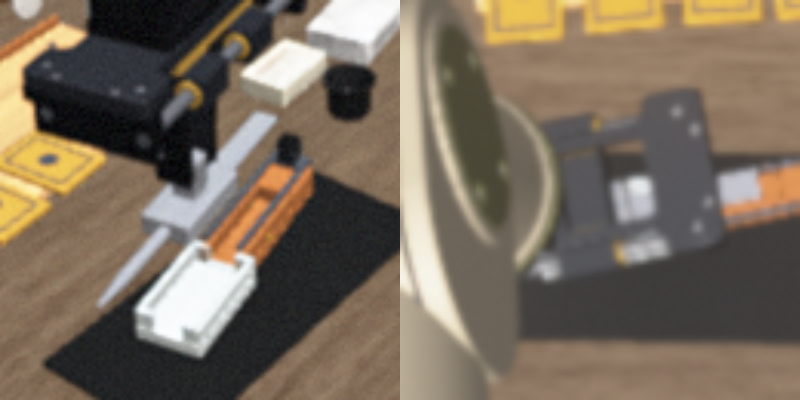

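The insert is out, with the pocket empty below it. Turn by half a turn.

```bash
for i in 1 2 3; do python3 -m pendant '[[0,0,0,-0.1208],[0,0,0,-0.1208],[0,0,0,-0.1208],[0,0,0,-0.1208],[0,0,0,-0.1208],[0,0,0,-0.1208],[0,0,0,-0.1208],[0,0,0,-0.1208]]' | head -1; done
python3 -m pendant '[[0,0,0,-0.1208],[0,0,0,-0.1208],[0,0,0,0],[0,0,0,0],[0,0,0,0],[0,0,0,0]]'
python3 - <<'E'
from h import *
np.set_printoptions(precision=4,suppress=True)
s=r.camera('side');st=r.read_state();T=R.from_quat(st['eef_rot']).as_matrix();print(st['ee_pos'],T,st['joint_positions'][6]);print('to start',T.T@(np.array([.4636,.0333,.0309])-st['ee_pos']))
print([(round(o['score'],2),np.round(o['bbox']).tolist()) for o in r.outline_of('insert','side')])
cv2.imwrite('pics/s9.png',s['img'][:,:,::-1])
E
```

```text
time: 15.18
time: 15.85
time: 16.52
time: 17.02
ee_pos: [0.463, 0.0333, 0.096]
eef_rot: [-0.107, 0.994, 0.0, -0.0]
ft_force: [-0.2, -0.8, -1.6]
width: 0.0154
grip_force: 20.0
[0.4631 0.0332 0.0961] [[-0.9771 -0.2127 -0.0002]
 [-0.2127  0.9771 -0.0001]
 [ 0.0002 -0.0001 -1.    ]] 1.4303497253998378
to start [-0.0005 -0.      0.0652]
[(0.78, [227.0, 259.0, 54.0, 61.0]), (0.5, [156.0, 238.0, 79.0, 84.0]), (0.41, [186.0, 244.0, 29.0, 22.0])]
```

```bash
python3 -m pendant '[[-0.0005,0,0.02,0],[0,0,0.02,0],[0,0,0.01,0],[0,0,0.004,0],[0,0,0,0],[0,0,0,0]]'
python3 -m pendant '[[0,0,0.002,0],[0,0,0.002,0],[0,0,0.002,0],[0,0,0,0]]'
python3 - <<'E'
from h import *
s=r.camera('side');cv2.imwrite('pics/s10.png',cv2.resize(s['img'][210:330,180:300,::-1],(600,600),interpolation=cv2.INTER_CUBIC))
E
```

```text
time: 17.62
ee_pos: [0.464, 0.0336, 0.0428]
eef_rot: [-0.108, 0.994, 0.0, 0.0]
ft_force: [-0.2, 0.2, -2.3]
width: 0.0158
grip_force: 20.0
time: 17.95
ee_pos: [0.4638, 0.0332, 0.0362]
eef_rot: [-0.108, 0.994, -0.0, 0.0]
ft_force: [0.0, -0.1, -0.7]
width: 0.0158
grip_force: 20.0
```

```bash
python3 -m pendant '[[0,0,0.002,0],[0,0,0.002,0],[0,0,0.0015,0],[0,0,0,0],[0,0,0,0]]'
python3 - <<'E'
from h import *
s=r.camera('side');cv2.imwrite('pics/s10.png',cv2.resize(s['img'][210:330,180:300,::-1],(600,600),interpolation=cv2.INTER_CUBIC))
E
```

```text
time: 18.42
ee_pos: [0.4639, 0.0333, 0.0309]
eef_rot: [-0.108, 0.994, -0.0, 0.0]
ft_force: [-1.5, -0.1, 3.8]
width: 0.0159
grip_force: 20.0
```

View pics/s10.png

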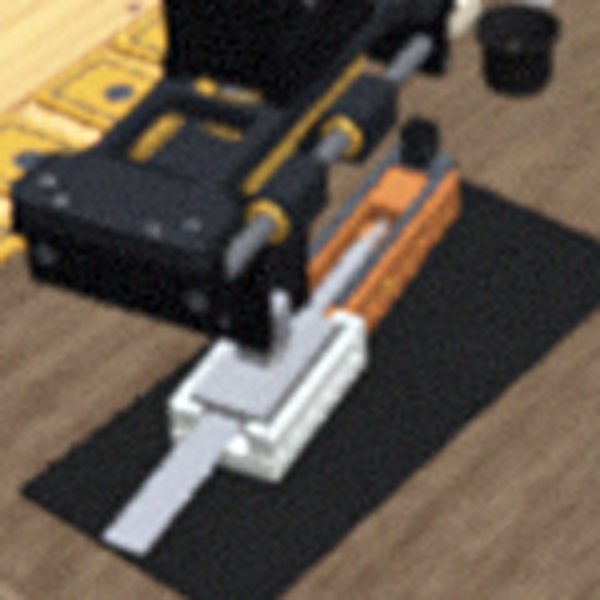

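Seated: 3.8 N at the same height, blade out at the front and scriber in the channel. Now I release, go back to the knob and push the slide home.

```bash
python3 -m pendant '[[0,0,0,0],[0,0,0,0],[0,0,0,0],[0,0,-0.02,0],[0,0,-0.03,0],[0,0,-0.03,0],[0,0,0,0.1208],[0,0,0,0.1208]]' 0.4 12
python3 -m pendant '[[0,0,0,0.1208],[0,0,0,0.1208],[0,0,0,0.1208],[0,0,0,0.1208],[0,0,0,0.1208],[0,0,0,0.1208],[0,0,0,0.1208],[0,0,0,0.1208]]'
python3 -m pendant '[[0,0,0,0.1208],[0,0,0,0.1208],[0,0,0,0.1208],[-0.026,0,0,0],[-0.026,0,0,0],[-0.026,0,0,0],[-0.026,0,0,0],[-0.026,0,0,0]]'
python3 -m pendant '[[0,0,0,0],[0,0,0,0],[0,0,0,0],[0,0,0,0]]'
python3 - <<'E'
from h import *
np.set_printoptions(precision=4,suppress=True)
s=r.camera('side');t=r.camera('top')
for n in ('side','top'):
  for th in ['lock_knob','insert','holder','mat']: print(n,th,[(round(o['score'],2),np.round(o['bbox']).tolist()) for o in r.outline_of(th,n)])
st=r.read_state();T=R.from_quat(st['eef_rot']).as_matrix();print(st['ee_pos'],T[:2,0],T.T@(np.array([.4915,-.0939,.032])-st['ee_pos']))
# knob: darkest blob around expected in side, template check
e=proj(s,[[.4915,-.0939,.049],[.4635,.0335,.053]]);print(e)
g=s['img'].max(2).astype(int); u,v=e[0].astype(int)
print(g[v-10:v+14:2,u-12:u+14:2])
E
```

```text
time: 19.13
ee_pos: [0.4649, 0.0332, 0.1123]
eef_rot: [0.015, 1.0, -0.0, 0.002]
ft_force: [-0.2, 0.3, -0.6]
width: 0.0348
grip_force: 0.0
time: 19.8
ee_pos: [0.4636, 0.0334, 0.1106]
eef_rot: [0.478, 0.878, 0.0, 0.0]
ft_force: [0.1, 0.6, -0.3]
width: 0.035
grip_force: 0.0
time: 20.47
ee_pos: [0.4918, -0.0948, 0.1107]
eef_rot: [0.626, 0.78, -0.0, 0.0]
ft_force: [0.7, 0.4, -0.1]
width: 0.035
grip_force: 0.0
time: 20.8
ee_pos: [0.4916, -0.0923, 0.1108]
eef_rot: [0.626, 0.78, 0.0, -0.0]
ft_force: [1.0, 0.6, -0.5]
width: 0.0347
grip_force: 0.0
side lock_knob [(0.49, [255.0, 252.0, 39.0, 36.0])]
side insert [(0.82, [227.0, 291.0, 49.0, 56.0])]
side holder [(0.83, [242.0, 269.0, 58.0, 70.0])]
side mat [(0.79, [248.0, 290.0, 124.0, 91.0])]
top lock_knob []
top insert [(0.53, [125.0, 254.0, 22.0, 10.0])]
top holder []
top mat [(0.62, [177.0, 252.0, 107.0, 52.0])]
[ 0.4917 -0.0936  0.1108] [-0.2154  0.9765] [-0.0003 -0.0002  0.0788]
[[263.1691 235.1907]
 [232.2673 270.1933]]
[[137 127 124 129 135 126 129 130 128 129 129 134 120]
 [125 131 129 124 116 122 125 132 133 133 132 132 124]
 [123 126 124 123 116 126 127 126 133 127 130 135 130]
 [129 126 123 126 125 126 127 130 120 127 130 127 125]
 [122 123 130 128 126 100  76  98 117 133 126 121 138]
 [128 125 124 132 124  36  33  28  69 125 128 136 135]
 [130 129 130 127  98  24  29  33  51 127 132 124 129]
 [128 139 138 122  91  26  35  44  59 127 121 131 136]
 [133 140 133 106  91  29  27  36  93 106 120 134 131]
 [129 136 101 121 156  90  53  61 111  95 119 129 122]
 [134 100 107 224 235 226 202 134 102 188 147 107 132]
 [119  98 193 233 229 226 220 113 161 210 116  37  63]]
```

```bash
python3 -m pendant '[[0,0,0.03,0],[0,0,0.03,0],[0,0,0.0188,0],[0,0,0,0],[0,0,0,0]]' 0.4 12
python3 -m pendant '[[0,0,0,0],[0,0,0,0],[0,0,0,0],[0,0,0,0],[0,0,0,0],[0,0,0,0],[0,0,0,0]]' 0.05 12
python3 -m pendant '[[0.003,0,0,0],[0.003,0,0,0],[0.003,0,0,0],[0.003,0,0,0],[0.003,0,0,0],[0.003,0,0,0],[0,0,0,0],[0,0,0,0]]'
python3 -m pendant '[[0.001,0,0,0],[0.001,0,0,0],[0,0,0,0],[0,0,0,0]]'
python3 -m pendant '[[0.001,0,0,0],[0.001,0,0,0],[0,0,0,0],[0,0,0,0]]'
```

```text
time: 21.72
ee_pos: [0.4912, -0.0932, 0.0317]
eef_rot: [0.626, 0.78, -0.0, -0.001]
ft_force: [-0.4, 1.5, 0.9]
width: 0.0348
grip_force: 0.0
time: 22.3
ee_pos: [0.4917, -0.094, 0.0325]
eef_rot: [0.626, 0.779, -0.0, 0.0]
ft_force: [-3.9, -0.9, 6.8]
width: 0.0133
grip_force: 12.0
time: 22.97
ee_pos: [0.4878, -0.0761, 0.0325]
eef_rot: [0.626, 0.78, -0.0, 0.0]
ft_force: [-2.5, -0.1, 7.6]
width: 0.0136
grip_force: 12.0
time: 23.3
ee_pos: [0.4874, -0.0748, 0.0325]
eef_rot: [0.627, 0.779, -0.0, 0.0]
ft_force: [-2.7, -2.6, 7.8]
width: 0.0135
grip_force: 12.0
time: 23.63
ee_pos: [0.4874, -0.074, 0.0326]
eef_rot: [0.627, 0.779, -0.001, 0.001]
ft_force: [-0.9, -6.0, 5.4]
width: 0.0136
grip_force: 12.0
```

The lock has reached its stop (−6 N along the push). Now release, move 47 mm forward to the handle grip and lower in small steps.

```bash
python3 -m pendant '[[0,0,0,0],[0,0,0,0],[0,0,0,0],[0,0,-0.03,0],[0,0,0,0],[0,0,0,0]]' 0.55 12
python3 -m pendant '[[0.024,0,0,0],[0.024,0,0,0],[0,0,0,0],[0,0,0,0],[0,0,0,0]]'
python3 - <<'E'
from h import *
np.set_printoptions(precision=4,suppress=True)
s=r.camera('side');
print(r.outline_of('holder','side')[0]['bbox'],r.outline_of('insert','side')[0]['bbox'])
# knob dark blob in side
g=(s['img'].max(2)<60).astype(np.uint8); e=proj(s,[[.4873,-.0735,.045]])[0].astype(int)
print(e); n,l,stt,cen=cv2.connectedComponentsWithStats(g)
for i in range(1,n):
    if np.hypot(*(cen[i]-e))<25: print(stt[i],cen[i],onz(s,[cen[i]],.042))
E
python3 -m pendant '[[0,0,0.03,0],[0,0,0.008,0],[0,0,0.006,0],[0,0,0,0],[0,0,0,0]]'
python3 -m pendant '[[0,0,0.003,0],[0,0,0,0],[0,0,0,0]]'
```

```text
time: 24.13
ee_pos: [0.488, -0.072, 0.0631]
eef_rot: [0.626, 0.78, 0.0, 0.001]
ft_force: [-0.5, 0.4, -0.0]
width: 0.044
grip_force: 0.0
time: 24.55
ee_pos: [0.4764, -0.0256, 0.0615]
eef_rot: [0.626, 0.78, -0.0, -0.0]
ft_force: [0.4, 1.0, -0.8]
width: 0.0477
grip_force: 0.0
[241.2, 275.6, 58.0, 60.0] [228.4, 287.0, 55.8, 65.7]
[258 242]
time: 25.12
ee_pos: [0.4767, -0.0252, 0.0183]
eef_rot: [0.626, 0.78, 0.0, -0.0]
ft_force: [0.0, -0.4, -0.7]
width: 0.0478
grip_force: 0.0
time: 25.37
ee_pos: [0.4769, -0.0253, 0.0154]
eef_rot: [0.626, 0.78, 0.0, 0.0]
ft_force: [-0.7, 1.4, 0.1]
width: 0.0481
grip_force: 0.0
```

```bash
python3 -m pendant '[[0,0,0.003,0],[0,0,0,0],[0,0,0,0]]'
python3 -m pendant '[[0,0,0.002,0],[0,0,0,0],[0,0,0,0]]'; python3 -m pendant '[[0,0,0.002,0],[0,0,0,0],[0,0,0,0]]'
```

```text
time: 25.62
ee_pos: [0.4765, -0.0253, 0.0119]
eef_rot: [0.626, 0.78, -0.0, -0.0]
ft_force: [-0.4, -0.1, -0.1]
width: 0.0479
grip_force: 0.0
time: 25.87
ee_pos: [0.4765, -0.0252, 0.0098]
eef_rot: [0.626, 0.78, -0.0, -0.0]
ft_force: [-0.2, 0.2, -1.2]
width: 0.048
grip_force: 0.0
time: 26.12
ee_pos: [0.4765, -0.0252, 0.0078]
eef_rot: [0.626, 0.78, -0.0, -0.0]
ft_force: [-0.1, -1.1, -0.2]
width: 0.0477
grip_force: 0.0
```

```bash
python3 -m pendant '[[0,0,0,0],[0,0,0,0],[0,0,0,0],[0,0,0,0],[0,0,0,0]]' 0.2 20
python3 -m pendant '[[0,0,0,0],[0,0,0,0],[0,0,0,0]]' 0.2 60
python3 -m pendant '[[0,0,-0.005,0],[0,0,-0.01,0],[0,0,-0.015,0],[0,0,-0.02,0],[0,0,0,0],[0,0,0,0],[0,0,0,0],[0,0,0,0]]'
python3 - <<'E'
from h import *
np.set_printoptions(precision=4,suppress=True)
s=r.camera('side');st=r.read_state();print(st['ee_pos'],st['torque'])
cv2.imwrite('pics/s11.png',s['img'][:,:,::-1]);cv2.imwrite('pics/w11.png',r.camera('wrist')['img'][:,:,::-1]);cv2.imwrite('pics/t11.png',r.camera('top')['img'][:,:,::-1])
E
```

```text
time: 26.53
ee_pos: [0.4766, -0.0253, 0.008]
eef_rot: [0.626, 0.78, -0.0, 0.0]
ft_force: [-0.9, 0.5, 0.2]
width: 0.0299
grip_force: 20.0
time: 26.78
ee_pos: [0.4766, -0.0253, 0.008]
eef_rot: [0.626, 0.78, -0.0, 0.0]
ft_force: [-0.7, 0.6, 1.4]
width: 0.0286
grip_force: 60.0
time: 27.45
ee_pos: [0.4758, -0.0253, 0.0569]
eef_rot: [0.626, 0.78, -0.0, -0.001]
ft_force: [0.3, 0.1, -4.7]
width: 0.0289
grip_force: 60.0
[ 0.4758 -0.0253  0.057 ] [-0.0685 -0.1452  0.0108]
```

Tool lifted (4.7 N). I check for sag by comparing the projected blade edge with the insert's outline.

Run:
```python
from h import *
np.set_printoptions(precision=4,suppress=True)
st=r.read_state();p=st['ee_pos'];T=R.from_quat(st['eef_rot']).as_matrix();X=T[:,0];Y=T[:,1]
O=p+.065*X; O[2]=.003+p[2]-.008
P=lambda x,y,z:O+x*X+y*Y+[0,0,z]
for n in ('side','wrist','top'):
    c=r.camera(n);o=r.outline_of('insert',n)
    print(n,'tip corners',proj(c,[P(100,-8,16.5)*0+P(.1,-.008,.018),P(.1,.008,.018)]),'stud top',proj(c,[P(0,0,.05)]),'knob top',proj(c,[P(-.112,0,.046)]))
    for q in o[:1]:
        m=q['mask'];print(q['score'],q['bbox']);ys,xs=np.nonzero(m)
        for j in (ys.argmax(),xs.argmin()): print(xs[j],ys[j])
s=cv2.imread('pics/s11.png');w=cv2.imread('pics/w11.png')
cv2.imwrite('pics/x12.png',np.hstack([cv2.resize(s[180:320,160:300],(400,400)),cv2.resize(w[0:256,128:384],(400,400))]))
```

```text
side tip corners [[204.7917 300.5919]
 [196.6005 297.7594]] stud top [[229.671 250.274]] knob top [[257.6972 221.0243]]
0.96 [223.9, 269.2, 54.4, 57.4]
204 299
200 296
wrist tip corners [[ 233.2621 -134.9338]
 [ 273.6614 -134.8527]] stud top [[253.2041 130.425 ]] knob top [[253.8388 351.2985]]
0.98 [259.5, 153.5, 70.0, 307.0]
259 306
223 70
top tip corners [[107.6546 258.396 ]
 [106.4902 251.1522]] stud top [[148.4706 244.8108]] knob top [[200.8031 234.2102]]
```

View pics/x12.png

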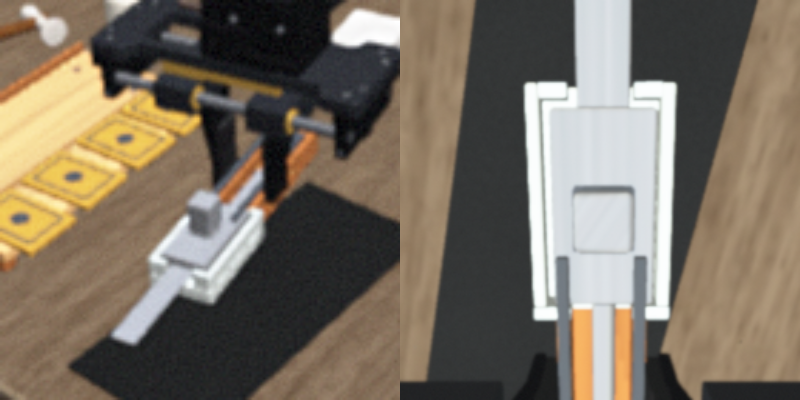

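The tool is locked (prongs over the block's rear corners) and hangs level, the tip within a pixel of prediction. Next I raise it and turn it to the stand's yaw.

```bash
cat > rel.py <<'E'
from h import *
S=np.array([.6369,-.0073]);a=.08
X=np.array([np.cos(a),np.sin(a)]);Y=np.array([-X[1],X[0]])
def show(vt=None):
    st=r.read_state();p=st['ee_pos'];T=R.from_quat(st['eef_rot']).as_matrix()
    tip=p[:2]+.165*T[:2,0]; d=tip-S
    print('tip u %.4f v %.4f bladetop z %.4f yaw %.4f tilt %.3f'%(d@X,d@Y,p[2]+.013,np.arctan2(T[1,0],T[0,0]),-T[2,2]),'t',round(st['time'],1),'F',np.round(st['ft_force'],1),'w',round(st['width'],4))
if __name__=='__main__': show()
E
python3 -m pendant '[[0,0,-0.03,0],[0,0,-0.03,0],[0,0,-0.03,0],[0,0,0,0.122],[0,0,0,0.122],[0,0,0,0.122],[0,0,0,0.122],[0,0,0,0.122]]'
python3 -m pendant '[[0,0,0,0.122],[0,0,0,0.122],[0,0,0,0.122],[0,0,0,0.122],[0,0,0,0.122],[0,0,0,0.122],[0,0,0,0.122],[0,0,0,0.122]]'
python3 -m pendant '[[0,0,0,0.122],[0,0,0,0],[0,0,0,0],[0,0,0,0]]'
python3 rel.py
python3 - <<'E'
from rel import *
for b in [(.5956,.0744),(.6023,.0192),(.6069,-.0376),(.6111,-.0886)]: d=np.array(b)-S;print('blank u,v',d@X,d@Y)
print(r.read_state()['joint_positions'])
s=r.camera('side')
for o in r.outline_of('blank_1','side'):
    ys,xs=np.nonzero(o['mask']); q=onz(s,[[xs.mean(),ys.mean()]],.049)[0];d=q[:2]-S;print(round(o['score'],2),'side u,v',d@X,d@Y)
E
```

```text
time: 28.57
ee_pos: [0.4765, -0.0252, 0.1479]
eef_rot: [0.833, 0.553, -0.0, 0.0]
ft_force: [-0.4, 0.2, -4.5]
width: 0.0286
grip_force: 60.0
time: 29.23
ee_pos: [0.4765, -0.0251, 0.1478]
eef_rot: [0.995, 0.098, -0.0, 0.0]
ft_force: [-0.3, 0.3, -4.8]
width: 0.029
grip_force: 60.0
time: 29.57
ee_pos: [0.4765, -0.0251, 0.1479]
eef_rot: [0.999, 0.042, -0.0, 0.0]
ft_force: [0.4, 0.8, -5.4]
width: 0.0287
grip_force: 60.0
tip u 0.0037 v -0.0043 bladetop z 0.1609 yaw 0.0842 tilt 1.000 t 29.6 F [ 0.4  0.8 -5.4] w 0.0287
blank u,v -0.034638879973016776 0.08473917626585083
blank u,v -0.03237159964788763 0.029180293628352796
blank u,v -0.032325466416344546 -0.027805650881894187
blank u,v -0.03221454864230137 -0.0789781796179983
[ 0.67712416  0.11305925 -0.75264488  1.88833736  0.08382574  1.1719434
 -1.59154464]
0.91 side u,v -0.03308792628982951 -0.024212880709658872
0.86 side u,v -0.036368217997709645 0.08869537843761852
0.73 side u,v -0.04124570969863163 -0.4203515898746994
0.62 side u,v -0.034300874244416246 0.033008249601743006
0.6 side u,v -0.033805814638982475 -0.07455002548301184
```

The side-camera check agrees within 4 mm, so I use the mean. First the right-most blank (v ≈ −0.077).

```bash
python3 -m pendant '[[-0.02,0.018,0,0],[-0.02,0.018,0,0],[-0.02,0.018,0,0],[-0.019,0.0185,0,0],[0,0,0.03,0],[0,0,0.03,0],[0,0,0.03,0],[0,0,0,0]]'
python3 -m pendant '[[0,0,0.02,0],[0,0,0.009,0],[0,0,0,0],[0,0,0,0]]' | head -1; python3 rel.py
```

```text
time: 30.33
ee_pos: [0.4, -0.1031, 0.0536]
eef_rot: [0.999, 0.041, -0.003, -0.001]
ft_force: [-2.2, -0.2, -5.4]
width: 0.0288
grip_force: 60.0
time: 30.67
tip u -0.0749 v -0.0774 bladetop z 0.0427 yaw 0.0806 tilt 1.000 t 30.7 F [ 0.6  0.7 -4.6] w 0.0285
```

```bash
python3 -m pendant '[[0.012,0,0.0005,0],[0.011,0,0,0],[0,0,0,0],[0,0,0,0]]' >/dev/null; python3 rel.py
python3 -m pendant '[[0.0003,0,-0.0055,0],[0.0004,0,-0.0055,0],[0.0011,0,-0.0042,0],[0.0012,0,-0.0041,0],[0.0036,0,-0.0077,0],[0.0049,0,-0.0070,0],[0,0,0,0]]'|tail -3; python3 rel.py
python3 - <<'E'
from rel import *
s=r.camera('side')
for o in r.outline_of('blank_1','side'): print(round(o['score'],2),np.round(o['bbox']))
E
```

```text
tip u -0.0512 v -0.0774 bladetop z 0.0423 yaw 0.0805 tilt 1.000 t 31.0 F [-0.5 -0.9 -6.3] w 0.0285
ft_force: [0.1, -0.3, -5.2]
width: 0.0288
grip_force: 60.0
tip u -0.0386 v -0.0778 bladetop z 0.0774 yaw 0.0799 tilt 1.000 t 31.6 F [ 0.1 -0.3 -5.2] w 0.0288
0.92 [188. 246.  29.  21.]
0.92 [203. 232.  33.  20.]
0.55 [166. 259.  38.  25.]
```

```bash
python3 -m pendant '[[0.0030,0,-0.0030,0],[0.0030,0,-0.0030,0],[0.0035,0,-0.0025,0],[0.0035,0,-0.0024,0],[0.0038,0,-0.0018,0],[0.0039,0,-0.0018,0],[0.0041,0,-0.0012,0],[0.0042,0,-0.0011,0]]'|sed -n 4p; python3 rel.py
python3 -m pendant '[[0.0035,0,0,0],[0.0035,0,0,0],[0.0035,0,0,0],[0.0035,0,0,0],[0.0035,0,0,0],[0.0035,0,0,0],[0.0035,0,0,0],[0,0,0,0]]'|sed -n 4p; python3 rel.py
python3 -m pendant '[[0.0035,0,0,0],[0.0035,0,0,0],[0,0,0,0],[0,0,0,0],[0,0,0,0],[0,0,0,0]]'|sed -n 4p; python3 rel.py
python3 - <<'E'
from rel import *
for n in ('side','top'):
  s=r.camera(n)
  for o in r.outline_of('blank_1',n):
    q=onz(s,[o['bbox'][:2]],.056)[0];d=q[:2]-S;print(n,round(o['score'],2),np.round(o['bbox']),'u,v',d@X,d@Y)
E
```

```text
ft_force: [-0.3, -0.3, -5.4]
tip u -0.0112 v -0.0776 bladetop z 0.0924 yaw 0.0798 tilt 1.000 t 32.4 F [-0.3 -0.3 -5.4] w 0.0289
ft_force: [0.4, -0.0, -5.2]
tip u 0.0135 v -0.0775 bladetop z 0.0923 yaw 0.0799 tilt 1.000 t 33.0 F [ 0.4 -0.  -5.2] w 0.0288
ft_force: [-0.9, -0.0, -5.9]
tip u 0.0196 v -0.0777 bladetop z 0.0922 yaw 0.0798 tilt 1.000 t 33.5 F [-0.9 -0.  -5.9] w 0.0287
side 0.84 [185. 244.  30.  24.] u,v -0.042805580151896554 0.044708305845468775
side 0.68 [203. 229.  31.  19.] u,v -0.038164508859606566 -0.01720512255038368
side 0.63 [199. 210.  37.  20.] u,v 0.020536194071738057 -0.0712336427259175
side 0.49 [306. 162.   4.  12.] u,v -0.062486706258213606 -0.4177966115776057
top 0.73 [214. 155.  20.  29.] u,v 0.024600619261490195 -0.08475419610764312
top 0.59 [142. 186.  20.  24.] u,v -0.034543225693920765 0.08147745680992423
```

Blank 4 now lies at u +0.022 on the upper deck, v −0.078. Next is blank 3 (v ≈ −0.026).

```bash
python3 -m pendant '[[-0.024,0,0,0],[-0.024,0,0,0],[-0.024,0,0,0],[-0.0225,0,0,0],[0,-0.026,0,0],[0,-0.0255,0,0],[0,0,0.025,0],[0,0,0.0255,0]]'>/dev/null
python3 -m pendant '[[0,0,0,0],[0,0,0,0],[0,0,0,0]]'>/dev/null; python3 rel.py
```

```text
tip u -0.0741 v -0.0262 bladetop z 0.0428 yaw 0.0797 tilt 1.000 t 34.6 F [ 1.   0.4 -4.2] w 0.0289
```

```bash
python3 -m pendant '[[0.012,0,0.0006,0],[0.0105,0,0,0],[0,0,0,0],[0,0,0,0]]' >/dev/null; python3 rel.py
python3 -m pendant '[[0.0003,0,-0.0055,0],[0.0004,0,-0.0055,0],[0.0011,0,-0.0042,0],[0.0012,0,-0.0041,0],[0.0036,0,-0.0077,0],[0.0049,0,-0.0070,0],[0,0,0,0]]'>/dev/null; python3 rel.py
python3 -m pendant '[[0.0030,0,-0.0030,0],[0.0030,0,-0.0030,0],[0.0035,0,-0.0025,0],[0.0035,0,-0.0024,0],[0.0038,0,-0.0018,0],[0.0039,0,-0.0018,0],[0.0041,0,-0.0012,0],[0.0042,0,-0.0011,0]]'>/dev/null; python3 rel.py
python3 -m pendant '[[0.0035,0,0,0],[0.0035,0,0,0],[0.0035,0,0,0],[0.0035,0,0,0],[0.0035,0,0,0],[0.0035,0,0,0],[0.0035,0,0,0],[0,0,0,0]]'>/dev/null
python3 -m pendant '[[0.0035,0,0,0],[0.0035,0,0,0],[0,0,0,0],[0,0,0,0],[0,0,0,0],[0,0,0,0]]'>/dev/null; python3 rel.py
python3 - <<'E'
from rel import *
for n in ('side','top'):
  s=r.camera(n)
  for o in r.outline_of('blank_1',n):
    q=onz(s,[o['bbox'][:2]],.056)[0];d=q[:2]-S;print(n,round(o['score'],2),np.round(o['bbox']),'u,v',d@X,d@Y)
E
```

```text
tip u -0.0513 v -0.0264 bladetop z 0.0423 yaw 0.0795 tilt 1.000 t 35.0 F [-1.   0.2 -5.4] w 0.0288
tip u -0.0385 v -0.0262 bladetop z 0.0770 yaw 0.0799 tilt 1.000 t 35.5 F [-0.2  0.3 -5.5] w 0.0287
tip u -0.0112 v -0.0261 bladetop z 0.0920 yaw 0.0798 tilt 1.000 t 36.2 F [ 0.6  0.4 -4.5] w 0.029
tip u 0.0196 v -0.0261 bladetop z 0.0919 yaw 0.0798 tilt 1.000 t 37.4 F [ 0.1  0.8 -5.5] w 0.0288
side 0.7 [301. 162.  16.  11.] u,v -0.05174818408794614 -0.40824637678443315
side 0.69 [183. 222.  36.  17.] u,v 0.016417729992493888 -0.01593684053457141
side 0.63 [186. 244.  31.  19.] u,v -0.04364090448552855 0.042977330544815916
side 0.6 [167. 257.  39.  26.] u,v -0.041791824174143094 0.09380089491035058
side 0.47 [192. 207.  20.  11.] u,v 0.04198390613253618 -0.07314437911154945
top 0.88 [214. 157.  19.  27.] u,v 0.021606678183518916 -0.08414669261889642
top 0.79 [189. 160.  21.  23.] u,v 0.018465323860631086 -0.02883691432706108
top 0.39 [140. 175.  17.   5.] u,v -0.009555273724279714 0.0837982870147953
```

Blank 3 has turned over too. Next is blank 2 (v ≈ 0.031).

```bash
python3 -m pendant '[[-0.024,0,0,0],[-0.024,0,0,0],[-0.024,0,0,0],[-0.0225,0,0,0],[0,-0.029,0,0],[0,-0.028,0,0],[0,0,0.025,0],[0,0,0.0255,0]]'>/dev/null
python3 -m pendant '[[0,0,0,0],[0,0,0,0],[0,0,0,0]]'>/dev/null; python3 rel.py
```

```text
tip u -0.0741 v 0.0309 bladetop z 0.0425 yaw 0.0797 tilt 1.000 t 38.5 F [-0.3  0.  -4.4] w 0.0285
```

```bash
python3 -m pendant '[[0.012,0,0.0002,0],[0.0105,0,0,0],[0,0,0,0],[0,0,0,0]]' >/dev/null; python3 rel.py
python3 -m pendant '[[0.0003,0,-0.0055,0],[0.0004,0,-0.0055,0],[0.0011,0,-0.0042,0],[0.0012,0,-0.0041,0],[0.0036,0,-0.0077,0],[0.0049,0,-0.0070,0],[0,0,0,0]]'>/dev/null; python3 rel.py
python3 -m pendant '[[0.0030,0,-0.0030,0],[0.0030,0,-0.0030,0],[0.0035,0,-0.0025,0],[0.0035,0,-0.0024,0],[0.0038,0,-0.0018,0],[0.0039,0,-0.0018,0],[0.0041,0,-0.0012,0],[0.0042,0,-0.0011,0]]'>/dev/null; python3 rel.py
python3 -m pendant '[[0.0035,0,0,0],[0.0035,0,0,0],[0.0035,0,0,0],[0.0035,0,0,0],[0.0035,0,0,0],[0.0035,0,0,0],[0.0035,0,0,0],[0,0,0,0]]'>/dev/null
python3 -m pendant '[[0.0035,0,0,0],[0.0035,0,0,0],[0,0,0,0],[0,0,0,0],[0,0,0,0],[0,0,0,0]]'>/dev/null; python3 rel.py
python3 - <<'E'
from rel import *
for n in ('side','top'):
  s=r.camera(n)
  for o in r.outline_of('blank_1',n):
    q=onz(s,[o['bbox'][:2]],.056)[0];d=q[:2]-S;print(n,round(o['score'],2),np.round(o['bbox']),'u,v',d@X,d@Y)
E
```

```text
tip u -0.0513 v 0.0307 bladetop z 0.0424 yaw 0.0794 tilt 1.000 t 38.8 F [-0.8  0.8 -5.8] w 0.0289
tip u -0.0385 v 0.0309 bladetop z 0.0771 yaw 0.0797 tilt 1.000 t 39.4 F [-0.1  0.  -5.4] w 0.0281
tip u -0.0112 v 0.0309 bladetop z 0.0922 yaw 0.0798 tilt 1.000 t 40.1 F [ 0.2  0.6 -4.7] w 0.0288
tip u 0.0196 v 0.0309 bladetop z 0.0920 yaw 0.0799 tilt 1.000 t 41.2 F [-0.4  0.4 -4.8] w 0.0287
side 0.74 [167. 259.  37.  25.] u,v -0.04621352031063776 0.09724278474112905
side 0.64 [164. 235.  29.  23.] u,v 0.016564533293071008 0.04345085583977536
side 0.58 [301. 160.  14.  13.] u,v -0.04526601663973846 -0.41907097886372646
top 0.92 [189. 159.  23.  25.] u,v 0.019241699015542936 -0.02773348137088402
top 0.9 [213. 157.  24.  30.] u,v 0.021266916468867254 -0.08231394111700076
top 0.4 [147. 180.   7.  12.] u,v -0.02121440113642538 0.06861697449940099
```

Blank 2 is over. Last is blank 1 (v ≈ 0.087).

```bash
python3 -m pendant '[[-0.024,0,0,0],[-0.024,0,0,0],[-0.024,0,0,0],[-0.024,0,0,0],[0,-0.028,0,0],[0,-0.028,0,0],[0,0,0.025,0],[0,0,0.025,0]]'>/dev/null
python3 -m pendant '[[0,0,0,0],[0,0,0,0],[0,0,0,0]]'>/dev/null; python3 rel.py
```

```text
tip u -0.0756 v 0.0870 bladetop z 0.0431 yaw 0.0797 tilt 1.000 t 42.4 F [-0.9  0.1 -4.4] w 0.029
```

```bash
python3 -m pendant '[[0.012,0,0.0008,0],[0.012,0,0,0],[0,0,0,0],[0,0,0,0]]' >/dev/null; python3 rel.py
python3 -m pendant '[[0.0003,0,-0.0055,0],[0.0004,0,-0.0055,0],[0.0011,0,-0.0042,0],[0.0012,0,-0.0041,0],[0.0036,0,-0.0077,0],[0.0049,0,-0.0070,0],[0,0,0,0]]'>/dev/null; python3 rel.py
python3 -m pendant '[[0.0030,0,-0.0030,0],[0.0030,0,-0.0030,0],[0.0035,0,-0.0025,0],[0.0035,0,-0.0024,0],[0.0038,0,-0.0018,0],[0.0039,0,-0.0018,0],[0.0041,0,-0.0012,0],[0.0042,0,-0.0011,0]]'>/dev/null; python3 rel.py
python3 -m pendant '[[0.0035,0,0,0],[0.0035,0,0,0],[0.0035,0,0,0],[0.0035,0,0,0],[0.0035,0,0,0],[0.0035,0,0,0],[0.0035,0,0,0],[0,0,0,0]]'>/dev/null
python3 -m pendant '[[0.0035,0,0,0],[0.0035,0,0,0],[0,0,0,0],[0,0,0,0],[0,0,0,0],[0,0,0,0]]'>/dev/null; python3 rel.py
python3 - <<'E'
from rel import *
for n in ('side','top'):
  s=r.camera(n)
  for o in r.outline_of('blank_1',n):
    q=onz(s,[o['bbox'][:2]],.056)[0];d=q[:2]-S;print(n,round(o['score'],2),np.round(o['bbox']),'u,v',d@X,d@Y)
E
```

```text
tip u -0.0511 v 0.0867 bladetop z 0.0425 yaw 0.0791 tilt 1.000 t 42.7 F [-1.1 -0.2 -6.5] w 0.0286
tip u -0.0385 v 0.0869 bladetop z 0.0771 yaw 0.0795 tilt 1.000 t 43.3 F [ 0.1  0.7 -5.4] w 0.0286
tip u -0.0112 v 0.0869 bladetop z 0.0921 yaw 0.0797 tilt 1.000 t 44.0 F [-0.4  0.4 -4.3] w 0.0291
tip u 0.0197 v 0.0869 bladetop z 0.0920 yaw 0.0798 tilt 1.000 t 45.1 F [ 0.3  0.9 -4.7] w 0.0288
side 0.79 [146. 246.  29.  25.] u,v 0.019720654394610355 0.08907140675979329
side 0.42 [303. 162.  14.   9.] u,v -0.05642377983968 -0.4125939644860682
top 0.93 [189. 160.  20.  24.] u,v 0.01854466698974493 -0.027704382379847427
top 0.91 [141. 160.  19.  28.] u,v 0.02527385031395907 0.08044992831482307
top 0.79 [166. 160.  21.  27.] u,v 0.021941547866689736 0.023828776766527875
top 0.74 [213. 156.  22.  28.] u,v 0.024043321835888518 -0.08268240114775238
```

All four blanks now lie flat on the upper deck at u ≈ +0.02. I take the tool back to its original place on the mat.

```bash
python3 -m pendant '[[-0.02,0,0,0],[0,0,-0.03,0],[0,0,-0.03,0],[0.002,0.031,0,0],[0.002,0.031,0,0],[0,0.03,0,0],[0,0,0,-0.122],[0,0,0,-0.122]]'>/dev/null
python3 -m pendant '[[0,0,0,-0.122],[0,0,0,-0.122],[0,0,0,-0.122],[0,0,0,-0.122],[0,0,0,-0.122],[0,0,0,-0.122],[0,0,0,-0.122],[0,0,0,-0.122]]'>/dev/null
python3 -m pendant '[[0,0,0,-0.122],[0,0,0,-0.122],[0,0,0,-0.122],[0,0,0,-0.122],[0,0,0,0],[0,0,0,0],[0,0,0,0]]'
python3 - <<'E'
from h import *
np.set_printoptions(precision=4,suppress=True)
st=r.read_state();T=R.from_quat(st['eef_rot']).as_matrix();print(st['ee_pos'],T[:2,0],T.T@(np.array([.4766,-.0253,.008])-st['ee_pos']))
t=r.camera('top');m=r.outline_of('mat','top');print([(o['score'],o['bbox'],onz(t,[o['bbox'][:2]],.003)) for o in m[:1]])
E
```

```text
time: 47.23
ee_pos: [0.4766, -0.0253, 0.1391]
eef_rot: [0.628, 0.778, -0.0, 0.0]
ft_force: [0.0, 1.1, -4.8]
width: 0.0285
grip_force: 60.0
[ 0.4766 -0.0253  0.1391] [-0.2111  0.9775] [0.     0.     0.1311]
[(0.87, [212.0, 250.5, 40.4, 49.7], array([[ 0.456 , -0.0864,  0.003 ]]))]
```

```bash
python3 -m pendant '[[0,0,0.03,0],[0,0,0.03,0],[0,0,0.03,0],[0,0,0.025,0],[0,0,0.008,0],[0,0,0,0],[0,0,0,0]]'
python3 -m pendant '[[0,0,0.003,0],[0,0,0.003,0],[0,0,0.0015,0],[0,0,0,0],[0,0,0,0]]'
```

```text
time: 47.92
ee_pos: [0.4772, -0.025, 0.0169]
eef_rot: [0.627, 0.779, 0.0, 0.0]
ft_force: [-0.7, 0.7, -4.5]
width: 0.0292
grip_force: 60.0
time: 48.33
ee_pos: [0.4768, -0.0254, 0.0089]
eef_rot: [0.626, 0.779, 0.0, 0.0]
ft_force: [0.1, -0.7, -4.7]
width: 0.0288
grip_force: 60.0
```

```bash
python3 -m pendant '[[0,0,0.001,0],[0,0,0,0],[0,0,0,0]]'|sed -n 2,4p
python3 -m pendant '[[0,0,0.0005,0],[0,0,0,0],[0,0,0,0]]'|sed -n 2,4p
```

```text
ee_pos: [0.477, -0.0254, 0.008]
eef_rot: [0.626, 0.779, 0.0, 0.0]
ft_force: [-1.6, -0.9, 3.1]
ee_pos: [0.477, -0.0254, 0.0079]
eef_rot: [0.626, 0.779, -0.0, 0.0]
ft_force: [-4.4, -0.7, 12.6]
```

On the mat. I release, rise and move clear, then check everything.

```bash
python3 -m pendant '[[0,0,-0.0005,0],[0,0,0,0],[0,0,0,0],[0,0,0,0],[0,0,-0.02,0],[0,0,-0.03,0],[0,0,-0.04,0],[0,0,-0.04,0]]' 0.6 20
python3 -m pendant '[[0,0,-0.04,0],[-0.035,-0.01,0,0],[-0.035,-0.01,0,0],[-0.035,-0.01,0,0],[-0.035,-0.01,0,0],[-0.035,-0.01,0,0],[-0.035,-0.01,0,0],[0,0,0,0]]'
python3 - <<'E'
from rel import *
np.set_printoptions(precision=4,suppress=True)
for n in ('side','top'):
  s=r.camera(n)
  for o in r.outline_of('blank_1',n):
    q=onz(s,[o['bbox'][:2]],.056)[0];d=q[:2]-S;m=o['mask'];print(n,round(o['score'],2),'u,v',d@X,d@Y,'area',m.sum(),'colour std',s['img'][m].std(0).round())
  for th in ('holder','insert','lock_knob','mat','jar','loupe','card_box'): print(n,th,[(round(o['score'],2),np.round(o['bbox']).tolist()) for o in r.outline_of(th,n)[:1]])
  if n=='side': print(proj(s,[[.4874,-.0745,.042]])-0, [ (cc.round(1),st_.tolist()) for cc,st_ in (lambda q:zip(q[3],q[2]))(cv2.connectedComponentsWithStats((s['img'][225:262,245:275].max(2)<60).astype(np.uint8)))][1:])
E
```

```text
time: 49.5
ee_pos: [0.4759, -0.0246, 0.1385]
eef_rot: [0.626, 0.78, 0.0, -0.001]
ft_force: [1.2, -1.4, -0.2]
width: 0.0524
grip_force: 0.0
time: 50.17
ee_pos: [0.4611, -0.2512, 0.1768]
eef_rot: [0.63, 0.777, -0.001, 0.0]
ft_force: [-0.6, -0.9, -0.1]
width: 0.052
grip_force: 0.0
side 0.84 u,v 0.014688425990634822 -0.07440401878071938 area 337 colour std [16. 18. 14.]
side 0.8 u,v 0.01686561201777337 0.03850717321129723 area 409 colour std [15. 17. 10.]
side 0.73 u,v 0.011322723596285535 0.09595895018411259 area 478 colour std [15. 18. 13.]
side 0.63 u,v 0.016030575930754094 -0.018049163983581067 area 393 colour std [15. 18. 13.]
side 0.51 u,v -0.05060794957282062 -0.4053443912640164 area 153 colour std [21. 18. 27.]
side holder [(0.92, [242.0, 272.0, 56.0, 63.0])]
side insert [(0.86, [229.0, 287.0, 52.0, 62.0])]
side lock_knob [(0.84, [253.0, 259.0, 31.0, 40.0])]
side mat [(0.69, [247.0, 291.0, 122.0, 92.0])]
side jar [(0.77, [207.0, 184.0, 23.0, 42.0])]
side loupe [(0.49, [284.0, 220.0, 19.0, 19.0])]
side card_box [(0.86, [261.0, 213.0, 25.0, 22.0])]
[[258.9315 243.0149]] [(array([13.6, 18.1]), [10, 13, 8, 11, 63]), (array([26.2, 30.8]), [20, 21, 10, 16, 82])]
top 0.94 u,v 0.022040551502688594 -0.08462282396499769 area 503 colour std [1. 3. 7.]
top 0.86 u,v 0.016946394965421573 0.02239870696916154 area 481 colour std [2. 3. 6.]
top 0.72 u,v 0.024107764740037126 0.08047694520755254 area 510 colour std [3. 4. 8.]
top 0.56 u,v 0.016222485482476637 -0.02760732224363754 area 518 colour std [2. 4. 9.]
top holder [(0.89, [183.0, 245.0, 77.0, 29.0])]
top insert [(0.95, [158.0, 248.0, 88.0, 19.0])]
top lock_knob [(0.53, [191.0, 238.0, 36.0, 19.0])]
top mat [(0.91, [178.0, 251.0, 105.0, 53.0])]
top jar [(0.5, [250.0, 136.0, 10.0, 7.0])]
top loupe []
top card_box [(0.53, [257.0, 196.0, 5.0, 19.0])]
```

The top view shows plain faces up (border down) on all four blanks. The knob sits at its locked position, (258.6,243.1) against a projected (258.9,243.0), and the jar, loupe and card box are where they were.

```bash
python3 -c "
from bench import r
print(r.close_job())"
```

```text
the job is handed in; nothing more can be done
None
```

I handed the job in at about 50 s of the 208 s allowed; the hand-in gave no verdict. The insert is reversed with the blade out and locked, all four blanks lie on the upper deck with their plain faces up, the tool is flat on the mat, and the jar, loupe and card box show no movement.

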